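Gauge the bore of a tripod leg on the news van's shelf

ROBOT

A 6-joint arm with a two-finger parallel gripper is mounted at the origin on the work surface. World frame = base frame: x ahead of the robot, y to its left, z up, the work surface at z = 0. Lengths are in m, angles in rad, forces in N, time in s.
With the tool pointing down it reaches from about 0.35 to 0.775 m from the base axis. Payload 7.3 kg.
Tool frame: the origin (TCP) lies at the very end of the fingers, on their centre line; the grasp point (between the pads) lies 19 mm behind it; z points along the fingers, y is the line along which they close (so a half turn about z gives the same grasp; the last joint's range is limited). The gripper opens to 92 mm and grips with 3 to 60 N. Pads are 19 mm wide; open, the fingers measure 130 mm over their backs; the gripper's body (75 mm by 190 mm) begins 47 mm behind the grasp point.
Start: joints at [-1.377, 0.342, 1.524, -0, 1.275, -0.146], TCP at [0.175, -0.495, 0.227] pointing down, gripper open.
Joint ranges: [-2.53, 2.53], [-0.77, 2.02], [0.04, 2.7], [-1, 4.14], [0.28, 2.66], [-3.11, 3.11]. Speed limits (rad/s): [2.57, 2.57, 3.14, 3.14, 3.14, 3.14].

INTERFACE

Orientations are given as [roll, pitch, yaw] about the fixed x, y, z axes, in that order (R = Rz(yaw) Ry(pitch) Rx(roll)).
In Python, from cell import robot, read_camera, get_calibration gives the robot as it stands. The module is installed in compiled form; this text tells all that it offers.
- The arm moves only by the tool send_rows, never from a script. Its argument "plan" is a list of rows, each a list of 2 entries, a list of its own where there are three numbers: the shift along the tool's x, y, z as a fraction of full scale, then the turn, a rotation vector about the tool's x, y, z as a fraction of full scale. A call has exactly 10 rows; each row shifts and turns the commanded pose from where the row before left it, along the tool's axes as they then stand; what a row does not reach is not made up. Full scale, the value 1, is 0.025 m for a shift and 90 degrees for a turn. A row lasts 1/8 s, in which the tool goes at most 62.5 mm and 10.7 degrees, less where a joint would pass 70% of its speed; a pose out of reach is approached as far as the arm can. A call with a number of a shift or a turn outside -1 to 1 is refused whole. A call with a gripper value outside its range is refused whole. "gripper" is the opening, from -1 (shut) to 1 (fully open), so that 0 is half open, set as the call begins (left out, the last holds). The fingers move at their own pace and stop on an object; "force" is the grip in N (left out, the last holds). Time passes only in rows, so rows that do not move let the fingers close, or fill a call up. It gives the time, the measured TCP pose, the force, the opening and the grip force at its end, in the units of the state.
- robot.observe(): the state, without advancing time (a new reading comes with each control period).
- read_camera(name): name is "scene" or "top" or "wrist"; returns (picture, depth): 400x640x3 uint8, blue, green, red; 400x640 float32, m along the optical axis (not along the pixel's ray), 0 where there is no reading.
- get_calibration(name): a dict with "intrinsics" (3x3 intrinsics, pixels), "dist_coeffs" ([k1, k2, p1, p2, k3] as OpenCV has them; the pictures are not rectified), "rvec" (rotation vector, rad) and "tvec" (3), from world to camera coordinates, as OpenCV has them. Camera axes: x right, y down, z forward; pixel columns grow to the right and rows downward; lengths in m; the calibration is good to about 2 mm. A picture is of the moment at which its call begins: read the wrist's pose just before it. get_calibration takes no time and is no camera call; for the wrist camera it gives the pose at the moment of the call.
- robot.hand_in(): hands the job in; it is judged then, once.
The state is a dict: "time": time; "qpos": joint angles; "qvel": joint speeds; "joint_efforts": joint torques, N m; "tool_pos": TCP position; "tool_rot": TCP orientation; "contact_force": force on the tool from outside, world axes, zero at the start; "torque": the same for the moment, N m; "opening": finger opening in m; "grip_force": force on a finger pad.
Only numpy, scipy, OpenCV 4.12 (cv2) and the standard library are available. Lean on these libraries where they do the work, as an engineer would, in place of code of your own. Each camera call takes 0.05 s, during which the arm holds its last target. There are 200 camera calls.

TASK

Pull the worn orange foot out of the clamped tripod leg tube and drop it into the steel reject box; then take the blue-handled depth gauge, push its rod into the tube until the brass collar stops against the tube's mouth and keep it there for a moment, and draw it right out again. Finish still holding the gauge in the gripper, rod level and still, with its tip over the white reading card, about 12 cm above the shelf (8 to 20 cm will do). Leave the mug, the lens cap and the shock mount where they are.

Things in the scene. Friction and masses are not known exactly. Their poses are not given: they have to be found in the camera images.
- leg_tube: Fixed silver tripod leg tube, 125 mm long, outside 28 mm, bore 17 mm and 119 mm deep, on a grey base. Origin: centre of its mouth (upper end), about 95 mm above the shelf. x: into the bore, 20 degrees downward, heading roughly to the robot's left; y: level. The base plate (200 x 80 x 12 mm) reaches 40 mm out in front of the mouth; clamp blocks stand only under the tube.
- worn_foot: Loose worn tripod foot, about 50 g, plugged in the tube's mouth: orange cylinder 28 mm in diameter, 36 mm long, sticking out, and a steel spigot 14 mm in diameter, 22 mm long, in the bore. Origin: on the axis at the shoulder between them (at first at the mouth). x: along the spigot; the middle of the orange part is at x = -18 mm. Slides out freely along -x.
- gauge: Loose depth gauge, about 90 g, lying level, axis 55 mm above the shelf. Origin: on the axis at the brass collar's front (stop) face. x: to the tip. Steel rod 9 mm thick, x = 0 to 100 mm; collar 30 mm in diameter, x = -8 to 0; blue handle 16 mm wide (y), 20 mm high (z), x = -98 to -8, gripped from above at about x = -43. Fully in, its origin and x axis match leg_tube's.
- gauge_tip (a point): The tip of the gauge rod, on its axis, 100 mm ahead of the collar's stop face; axes as gauge.
- gauge_rack: Fixed grey rack, plate 200 x 40 x 8 mm, with two black rests 14 mm long (x), 30 mm wide: under the rod at x = 50 mm (lips to 61 mm above the shelf) and under the handle's rear end at x = -91 mm (lips to 55 mm). Origin: on the shelf under the collar, within 5 mm; x as the gauge's at the start.
- reject_box: Fixed open steel reject box with slatted sides, 150 x 150 mm and 60 mm high outside, walls 4 mm. Origin: centre of its underside, on the shelf; x and y along its sides.
- reading_card: Fixed white plastic reading card with two green edge lines, 100 x 100 x 3 mm, lying on the shelf. Origin: centre of its underside; x and y along its sides.
- mug: White enamel mug, 80 mm in diameter, 90 mm high, standing on the shelf; origin at the centre of its underside. Leave alone.
- lens_cap: Black polymer lens cap, 62 mm in diameter, 9 mm thick, lying flat; origin at the centre of its underside. Leave alone.
- shock_mount: Silver aluminium microphone shock mount, 60 x 50 mm foot, 88 mm high; origin at the centre of its underside. Leave alone.
There are look-alikes about, which are no part of the job. Several things have the shape of the reading_card; the one meant has the colours described above. There is more than one size of the gauge; the job needs the smaller.

How it is judged:
On the way, in this order (a step that is already met when the one before it is completed fails the run):
1. the worn foot lies in the reject box, let go (x of worn_foot in the frame of reject_box between -0.075 and 0.075 m and y of worn_foot in the frame of reject_box between -0.075 and 0.075 m and height (world z) of worn_foot below 0.055 m and contact force between the fingers and worn_foot below 0.1 N), for 0.2 s.
2. the gripped gauge is in the tube with its collar stopped against the mouth (x of gauge in the frame of leg_tube above -0.003 m and distance between gauge and leg_tube below 0.007 m and angle between the x axis of gauge and the x axis of leg_tube, either way round below 0.12 rad and contact force between gauge and leg_tube above 0.3 N and contact force between the fingers and gauge above 1 N), for 0.1 s.
3. the gauge is drawn out of the tube, still gripped (x of gauge_tip in the frame of leg_tube below -0.005 m and contact force between the fingers and gauge above 1 N), for 0.1 s.
At the end, for the whole second after the job is handed in: The gripper holds the gauge still, its rod level within 8 degrees, the tip 80 to 200 mm above the shelf and within 70 mm sideways of the reading card's centre; the gauge touches neither tube, rack nor mug; the worn foot lies at rest in the reject box (horizontal distance between gauge_tip and reading_card below 0.07 m and height (world z) of gauge_tip between 0.08 and 0.2 m and angle between gauge's own x axis and vertical between 1.43 and 1.71 rad and contact force between the fingers and gauge above 1 N and linear speed of each of gauge, worn_foot below 0.03 m/s and contact force between gauge and leg_tube below 0.1 N and contact force between gauge and gauge_rack below 0.1 N and x of worn_foot in the frame of reject_box between -0.075 and 0.075 m and y of worn_foot in the frame of reject_box between -0.075 and 0.075 m and height (world z) of worn_foot below 0.055 m and contact force between gauge and mug below 0.1 N); the arm keeps its last pose, push and grip.
It fails at once if the mug is moved more than 30 mm (distance of mug from where it was at the start of the episode above 0.03 m).
It fails at once if the lens cap is moved more than 30 mm (distance of lens_cap from where it was at the start of the episode above 0.03 m).
It fails at once if the shock mount is moved more than 30 mm (distance of shock_mount from where it was at the start of the episode above 0.03 m).
It also fails if it takes over 67 s, if anything falls off the work surface, if the arm or the gripper's body presses on something with over 40 N, if the wrist force passes 120 N, or if a joint passes its speed limit or range.

## Working session

There is one attempt and no reset: what is moved stays moved. The work goes in short steps, Python scripts to look and compute and a tool call to move; the robot and the scene stay as the last step left them, time stands still between calls to the robot, and variables do not carry over. Pictures are saved under pics/ and viewed, at most 10 in all, crops included, and the job is handed in when it is done.

Besides the shell and the picture viewer there is one more tool, called after "Call:" in YAML: its name, and indented under it one key for each argument. send_rows: Moves the arm, as the interface text tells. Shift numbers are shares of 0.025 m and turn numbers shares of 90 degrees, none past 1 either way. Its arguments: {"type":"object","properties":{"plan":{"type":"array"},"gripper":{"type":"number"},"force":{"type":"number"}},"required":["plan"]}

```bash
mkdir -p pics; cat > h.py <<'E'
import numpy as np, cv2, pickle
from cell import robot, read_camera, get_calibration
from scipy.spatial.transform import Rotation as R
def snap(n,tag):
    c=get_calibration(n); im,d=read_camera(n); pickle.dump((c,im,d),open(f'{tag}.pkl','wb')); cv2.imwrite(f'pics/{tag}.png',im); return c,im,d
def load(t): return pickle.load(open(t+'.pkl','rb'))
def cloud(c,d):
    h,w=d.shape; u,v=np.meshgrid(np.arange(w),np.arange(h))
    p=cv2.undistortPoints(np.stack([u,v],-1).reshape(-1,1,2).astype(float),np.array(c['intrinsics']),np.array(c['dist_coeffs'])).reshape(h,w,2)
    P=np.dstack([p*d[...,None],d]); Rm=cv2.Rodrigues(np.array(c['rvec'],float))[0]
    return (P-np.array(c['tvec']).ravel())@Rm
E
python3 - <<'E'
from h import *
snap('top','top0'); snap('scene','scene0')
print(robot.observe())
E
```

```text
{'time': 0.1, 'qpos': array([-1.37698188e+00,  3.42640928e-01,  1.52491810e+00, -7.11468912e-06,
        1.27540672e+00, -1.45984968e-01]), 'qvel': array([ 2.42211468e-03, -1.11417839e-03, -1.67781494e-03,  8.00651399e-04,
        6.51106648e-05, -1.48857437e-03]), 'joint_efforts': array([ 2.36469292e-03, -4.32005703e+01, -2.44693100e+01,  7.19768484e-02,
        5.27594984e-02, -3.11957137e-05]), 'tool_pos': array([ 0.17493688, -0.49461064,  0.22612194]), 'tool_rot': array([-3.14023318e+00, -1.93008049e-04,  3.39801358e-01]), 'contact_force': array([0.27499366, 0.21345608, 0.44263591]), 'torque': array([-0.00045471,  0.01621967, -0.0320727 ]), 'grip_force': 0.0, 'opening': 0.09193292997212106}
```

View pics/top0.png

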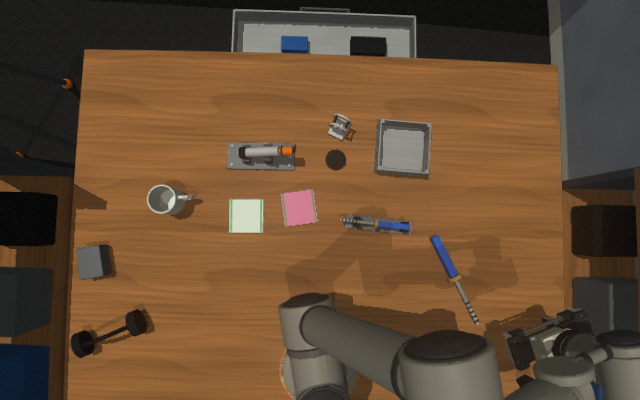

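View pics/scene0.png

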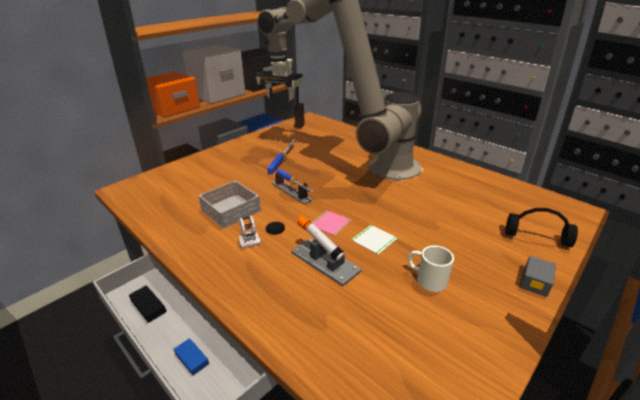

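The top view shows the tube at (265,152) with the orange foot at (288,150). The box is at (403,149), the white/green card at (246,216), and the racked gauge at (345–411,218–227) with its tip to the left. The scene view agrees with this layout.

```bash
python3 - <<'E'
from h import *
c,im,d=load('top0'); P=cloud(c,d)
hsv=cv2.cvtColor(im,cv2.COLOR_BGR2HSV)
def reg(u0,u1,v0,v1):
    m=np.zeros(d.shape,bool); m[v0:v1,u0:u1]=1; return m&(d>0)
for n,(u,v) in dict(card=(246,216),box=(403,149),cap=(335,160),table=(300,250)).items(): print(n,P[v,u].round(4))
def rect(m,n):
    q=P[m][:,:2]; r=cv2.minAreaRect((q*1000).astype(np.float32)); print(n,m.sum(),r)
Z=P[...,2]
rect(reg(372,436,115,182)&(Z>.045)&(Z<.08),'box')
rect(reg(225,268,194,238)&(hsv[...,2]>150)&(hsv[...,1]<90),'card')
m=reg(275,302,138,162)&(hsv[...,1]>150)&(hsv[...,0]<15)&(Z>.08); q=P[m]; print('orange',m.sum(),q.mean(0),q.min(0),q.max(0))
t=reg(234,302,138,162)&(Z>.065)
for u in range(236,302,4):
    k=t[:,u]; print(u,k.sum(),P[k.nonzero()[0],u].mean(0).round(4) if k.any() else '',P[k.nonzero()[0],u,2].max().round(4) if k.any() else '')
g=reg(330,416,208,240)
for u in range(336,416,4):
    k=(g&(Z>.03))[:,u].nonzero()[0]
    if len(k): print('g',u,k.min(),k.max(),P[k,u].mean(0).round(4),P[k,u,2].max().round(4))
b=reg(370,416,208,240)&(hsv[...,0]>105)&(hsv[...,0]<130)&(hsv[...,1]>130); rect(b&(Z>.03),'blue'); print(np.median(Z[b]))
s=4
cv2.imwrite('pics/crop.png',np.vstack([cv2.resize(im[130:180,220:380],None,fx=4.8,fy=4.8,interpolation=2),cv2.resize(im[200:250,270:430],None,fx=4.8,fy=4.8,interpolation=2)]))
E
```

```text
card [0.4411 0.2245 0.0044]
box [ 0.6538 -0.2433  0.0031]
cap [ 0.6144 -0.0364  0.0051]
table [ 0.3436  0.0629 -0.0043]
box 502 ((651.4725952148438, -233.65554809570312), (153.55751037597656, 152.3492889404297), 86.55342864990234)
card 1148 ((442.9891357421875, 225.36854553222656), (98.31380462646484, 101.74906921386719), 1.2004690170288086)
orange 119 [0.62033435 0.10548807 0.10659223] [0.60819268 0.08950254 0.09523833] [0.63404938 0.12557878 0.11457683]
236 0  
240 8 [0.6212 0.2378 0.0696] 0.0726
244 10 [0.6191 0.2263 0.0703] 0.0735
248 8 [0.6206 0.2143 0.0757] 0.0793
252 10 [0.6204 0.2028 0.0779] 0.0837
256 10 [0.62   0.1912 0.081 ] 0.0841
260 10 [0.6192 0.1794 0.0866] 0.0928
264 16 [0.6175 0.1687 0.0811] 0.0927
268 18 [0.6177 0.1574 0.0823] 0.1003
272 10 [0.6206 0.1451 0.0978] 0.1031
276 10 [0.6199 0.1337 0.1031] 0.1073
280 10 [0.62   0.1227 0.1035] 0.1095
284 10 [0.6202 0.1117 0.1039] 0.1084
288 10 [0.6197 0.1005 0.1077] 0.1146
292 10 [0.6204 0.0897 0.1055] 0.1125
296 0  
300 0  
g 340 218 221 [ 0.435  -0.0494  0.0557] 0.0591
g 344 219 221 [ 0.4337 -0.0604  0.0597] 0.064
g 348 2
[... 174 characters left out ...]
0.0611
g 364 221 223 [ 0.4291 -0.1177  0.0582] 0.0591
g 368 222 224 [ 0.4265 -0.1291  0.0584] 0.0613
g 372 222 224 [ 0.4267 -0.1407  0.0577] 0.0591
g 376 219 228 [ 0.4254 -0.1506  0.0661] 0.0717
g 380 222 226 [ 0.4242 -0.1627  0.0629] 0.0658
g 384 222 227 [ 0.423  -0.1742  0.0623] 0.0652
g 388 222 227 [ 0.4232 -0.1856  0.0627] 0.066
g 392 223 228 [ 0.4205 -0.1967  0.0645] 0.0659
g 396 223 228 [ 0.4216 -0.208   0.065 ] 0.0671
g 400 224 229 [ 0.4181 -0.2198  0.0637] 0.0659
g 404 222 232 [ 0.4169 -0.2331  0.0566] 0.0662
g 408 222 229 [ 0.4208 -0.2435  0.061 ] 0.0643
blue 159 ((420.8957214355469, -200.54623413085938), (88.81466674804688, 17.60518455505371), 88.13095092773438)
0.06370283044025722
```

View pics/crop.png

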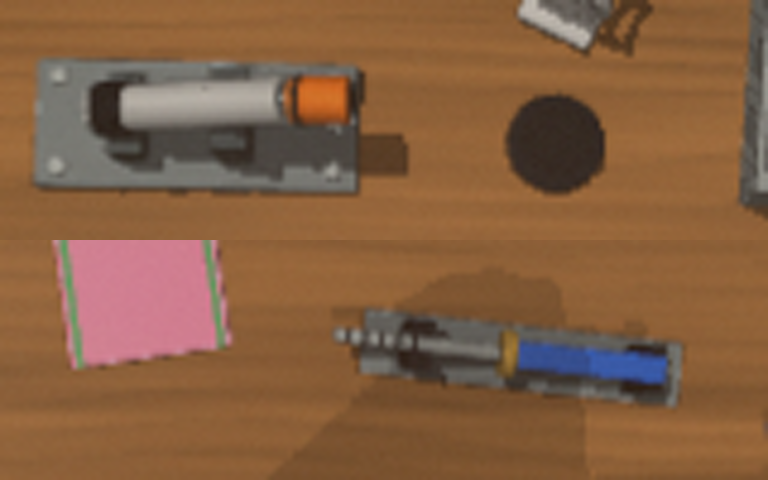

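The enlarged crop confirms which way everything points: the gauge's rod and tip are on the left, the tube's mouth faces right, and the foot's right end is at crop (350,100). I'll move the wrist over the tube for a close look.

Call:
send_rows:
  plan:
    - [[0, 0, 0], [0, 0, -0.112]]
    - [[0, 0, 0], [0, 0, -0.112]]
    - [[0, 0, 0], [0, 0, -0.112]]
    - [[0, 0, 0], [0, 0, -0.112]]
    - [[0, 0, 0], [0, 0, -0.112]]
    - [[0, 0, 0], [0, 0, -0.112]]
    - [[0, 0, 0], [0, 0, -0.112]]
    - [[1, 0.76, 0], [0, 0, 0]]
    - [[1, 0.76, 0], [0, 0, 0]]
    - [[1, 0.76, 0], [0, 0, 0]]

```text
time: 1.35
tool_pos: [0.2323, -0.419, 0.2263]
tool_rot: [-3.141, -0.001, 1.571]
contact_force: [0.8, -0.1, -0.8]
opening: 0.0916
grip_force: 0.0
```

Call:
send_rows:
  plan:
    - [[1, 0.76, 0], [0, 0, 0]]
    - [[1, 0.76, 0], [0, 0, 0]]
    - [[1, 0.76, 0], [0, 0, 0]]
    - [[1, 0.76, 0], [0, 0, 0]]
    - [[1, 0.76, 0], [0, 0, 0]]
    - [[1, 0.76, 0], [0, 0, 0]]
    - [[1, 0.76, 0], [0, 0, 0]]
    - [[1, 0.76, 0], [0, 0, 0]]
    - [[1, 0.76, 0], [0, 0, 0]]
    - [[1, 0.76, 0], [0, 0, 0]]

```text
time: 2.6
tool_pos: [0.4222, -0.1689, 0.2265]
tool_rot: [-3.141, -0.0, 1.571]
contact_force: [-0.3, -0.1, 0.5]
opening: 0.092
grip_force: 0.0
```

Call:
send_rows:
  plan:
    - [[1, 0.76, 0], [0, 0, 0]]
    - [[1, 0.76, 0], [0, 0, 0]]
    - [[1, 0.76, 0], [0, 0, 0]]
    - [[1, 0.76, 0], [0, 0, 0]]
    - [[1, 0.76, 0], [0, 0, 0]]
    - [[1, 0.76, 0], [0, 0, 0]]
    - [[1, 0.76, 0], [0, 0, 0]]
    - [[1, 0.76, 0], [0, 0, 0]]
    - [[1, 0.76, 0], [0, 0, 0]]
    - [[0, 0, 0], [0, 0, 0]]

```text
time: 3.85
tool_pos: [0.5931, 0.0567, 0.2258]
tool_rot: [-3.141, -0.0, 1.574]
contact_force: [-0.1, 0.7, -0.3]
opening: 0.0917
grip_force: 0.0
```

```bash
python3 - <<'E'
from h import *
o=robot.observe(); print(o['time'],o['tool_pos'],o['tool_rot'],o['qpos'])
c,im,d=snap('wrist','w1'); print(c); print((d>0).mean())
E
```

```text
3.85 [0.59311207 0.05674235 0.22575743] [-3.14052364e+00 -1.90866276e-04  1.57361940e+00] [-3.32839651e-02  4.74602376e-01  1.31923348e+00  1.55977890e-04
  1.34883201e+00 -3.61415572e-02]
{'intrinsics': array([[328.02524198,   0.        , 326.94973385],
       [  0.        , 328.02524198, 208.74521783],
       [  0.        ,   0.        ,   1.        ]]), 'dist_coeffs': array([-0.04323671,  0.        ,  0.        ,  0.        ,  0.        ]), 'rvec': array([-2.88360476e+00, -3.17707648e-03, -3.40292408e-04]), 'tvec': array([-0.59316975,  0.02263656,  0.40159206])}
0.99609375
```

View pics/w1.png

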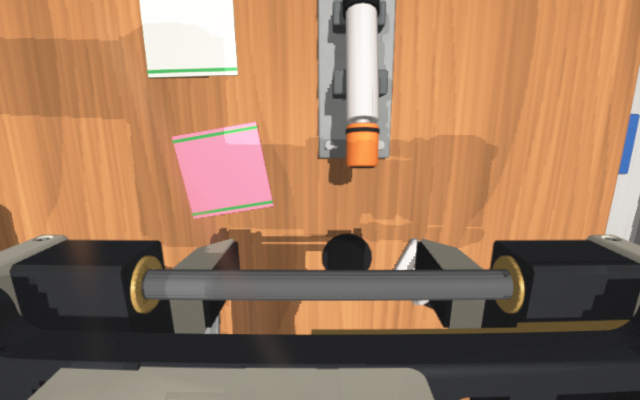

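The wrist view shows the white tube from (362,10) to (362,120), the orange foot at (362,145) and the white/green card at (190,35). Next I'll fit the tube's axis to the depth data.

```bash
cat > fit.py <<'E'
from h import *
from scipy.optimize import least_squares
def cyl(Q,p0,d0,r):
    d0=np.array(d0)/np.linalg.norm(d0); a=np.cross(d0,[0,0,1]);a/=np.linalg.norm(a); b=np.cross(d0,a)
    def un(x): d=d0+x[2]*a+x[3]*b; return p0+x[0]*a+x[1]*b, d/np.linalg.norm(d)
    def f(x): p,d=un(x); return (np.linalg.norm(np.cross(Q-p,d),axis=1)-r)*1000
    s=least_squares(f,np.zeros(4),loss='soft_l1',f_scale=.7); p,d=un(s.x); return p,d,np.median(np.abs(f(s.x)))
E
python3 - <<'E'
from fit import *
c,im,d=load('w1'); P=cloud(c,d); hsv=cv2.cvtColor(im,cv2.COLOR_BGR2HSV); Z=P[...,2]
u,v=np.meshgrid(np.arange(640),np.arange(400))
t=(u>340)&(u<384)&(v>8)&(v<122)&(hsv[...,1]<70)&(hsv[...,2]>110)&(Z>.055)
o=(u>335)&(u<390)&(v>115)&(v<172)&(hsv[...,1]>170)&(hsv[...,0]<14)&(Z>.08)
p0=np.array([.62,.127,.095]); d0=[0,.94,-.342]
for n,m in (('tube',t),('foot',o),('both',t|o)):
    Q=P[m]; p,dd,e=cyl(Q,p0,d0,.014); s=(Q-p)@dd; r=np.percentile(s,[1,99])
    print(n,m.sum(),p.round(4),dd.round(4),e,np.rad2deg(np.arcsin(-dd[2])), (p+r[0]*dd).round(4),(p+r[1]*dd).round(4))
# table level
k=(u<310)&(u>280)&(v>100)&(v<200); print('table z',np.median(Z[k]))
k=(u>150)&(u<225)&(v>5)&(v<60); print('card z',np.median(Z[k]))
E
```

```text
tube 3769 [0.623  0.1265 0.0936] [ 0.0015  0.9407 -0.3393] 0.36925339118770023 19.83163159635831 [0.623  0.1264 0.0936] [0.6231 0.2162 0.0612]
foot 791 [0.6228 0.126  0.0923] [-0.0093  0.9888 -0.149 ] 0.3759784544094969 8.567011910131367 [0.6231 0.089  0.0979] [0.6228 0.1226 0.0928]
both 4560 [0.6233 0.126  0.0923] [-0.0044  0.9483 -0.3174] 0.7280171966492005 18.50476558220557 [0.6235 0.0901 0.1043] [0.6229 0.2163 0.0621]
table z -0.0013596013658063102
card z 0.0016231180827720897
```

Call:
send_rows:
  plan:
    - [[0, 0, 0], [0, -0.111, 0]]
    - [[0, 0, 0], [0, -0.111, 0]]
    - [[0.92, 0.3, 0], [0, 0, 0]]
    - [[0.92, 0.3, 0], [0, 0, 0]]
    - [[0.92, 0.3, 0], [0, 0, 0]]
    - [[0.92, 0.3, 0], [0, 0, 0]]
    - [[0, 0, 0.9], [0, 0, 0]]
    - [[0, 0, 0.9], [0, 0, 0]]
    - [[0, 0, 0.9], [0, 0, 0]]
    - [[0, 0, 0], [0, 0, 0]]
  gripper: 0.4

```text
time: 5.15
tool_pos: [0.622, 0.1177, 0.1298]
tool_rot: [-3.137, 0.348, 1.571]
contact_force: [0.4, -0.4, -0.2]
opening: 0.0641
grip_force: 0.0
```

Call:
send_rows:
  plan:
    - [[0.07, 0.04, 0.7], [0, 0, 0]]
    - [[0, 0, 0.7], [0, 0, 0]]
    - [[0, 0, 0.57], [0, 0, 0]]
    - [[0, 0, 0], [0, 0, 0]]
    - [[0, 0, 0], [0, 0, 0]]
    - [[0, 0, 0], [0, 0, 0]]
    - [[0, 0, 0], [0, 0, 0]]
    - [[0, 0, 0], [0, 0, 0]]
    - [[0, 0, 0], [0, 0, 0]]
    - [[0, 0, 0], [0, 0, 0]]

```text
time: 6.4
tool_pos: [0.6237, 0.1035, 0.0849]
tool_rot: [3.142, 0.349, 1.571]
contact_force: [0.3, -0.2, 0.1]
opening: 0.0643
grip_force: 0.0
```

Call:
send_rows:
  plan:
    - [[0, 0, 0], [0, 0, 0]]
    - [[0, 0, 0], [0, 0, 0]]
    - [[0, 0, 0], [0, 0, 0]]
    - [[0, 0, 0], [0, 0, 0]]
    - [[0, 0, 0], [0, 0, 0]]
    - [[0, 0, 0], [0, 0, 0]]
    - [[0, 0, 0], [0, 0, 0]]
    - [[0, 0, 0], [0, 0, 0]]
    - [[0, 0, 0], [0, 0, 0]]
    - [[0, 0, 0], [0, 0, 0]]
  gripper: -1
  force: 15

```text
time: 7.65
tool_pos: [0.6238, 0.1034, 0.085]
tool_rot: [3.141, 0.349, 1.571]
contact_force: [1.3, 0.9, 0.0]
opening: 0.0275
grip_force: 15.0
```

Call:
send_rows:
  plan:
    - [[-0.4, 0, 0], [0, 0, 0]]
    - [[-0.8, 0, 0], [0, 0, 0]]
    - [[-1, 0, 0], [0, 0, 0]]
    - [[-1, 0, 0], [0, 0, 0]]
    - [[0, 0, -1], [0, 0.111, 0]]
    - [[0, 0, -1], [0, 0.111, 0]]
    - [[-0.5, 0, -0.5], [0, 0, 0]]
    - [[-1, 0.1, 0], [0, 0, 0]]
    - [[-1, 0.1, 0], [0, 0, 0]]
    - [[-1, 0.1, 0], [0, 0, 0]]

```text
time: 8.9
tool_pos: [0.6306, -0.0481, 0.1723]
tool_rot: [-3.139, 0.004, 1.571]
contact_force: [0.7, 0.8, -0.8]
opening: 0.0278
grip_force: 15.0
```

Call:
send_rows:
  plan:
    - [[-1, 0.12, 0], [0, 0, 0]]
    - [[-1, 0.12, 0], [0, 0, 0]]
    - [[-1, 0.12, 0], [0, 0, 0]]
    - [[-1, 0.12, 0], [0, 0, 0]]
    - [[-1, 0.12, 0], [0, 0, 0]]
    - [[-1, 0.12, 0], [0, 0, 0]]
    - [[-1, 0.12, 0], [0, 0, 0]]
    - [[-0.5, 0, 0], [0, 0, 0]]
    - [[0, 0, 1], [0, 0, 0]]
    - [[0, 0, 1], [0, 0, 0]]

```text
time: 10.15
tool_pos: [0.6524, -0.2342, 0.1226]
tool_rot: [3.141, 0.0, 1.571]
contact_force: [0.1, 0.4, -1.2]
opening: 0.0275
grip_force: 15.0
```

Call:
send_rows:
  plan:
    - [[0, 0, 1], [0, 0, 0]]
    - [[0, 0, 1], [0, 0, 0]]
    - [[0, 0, 0.8], [0, 0, 0]]
    - [[0, 0, 0.4], [0, 0, 0]]
    - [[0, 0, 0.2], [0, 0, 0]]
    - [[0, 0, 0], [0, 0, 0]]
    - [[0, 0, 0], [0, 0, 0]]
    - [[0, 0, 0], [0, 0, 0]]
    - [[0, 0, 0], [0, 0, 0]]
    - [[0, 0, 0], [0, 0, 0]]

```text
time: 11.4
tool_pos: [0.6524, -0.2339, 0.038]
tool_rot: [3.141, 0.0, 1.571]
contact_force: [-0.2, -0.7, -0.4]
opening: 0.0273
grip_force: 15.0
```

Call:
send_rows:
  plan:
    - [[0, 0, 0], [0, 0, 0]]
    - [[0, 0, 0], [0, 0, 0]]
    - [[0, 0, 0], [0, 0, 0]]
    - [[0, 0, 0], [0, 0, 0]]
    - [[0, 0, -1], [0, 0, 0]]
    - [[0, 0, -1], [0, 0, 0]]
    - [[0, 0, -1], [0, 0, 0]]
    - [[0, 0, -1], [0, 0, 0]]
    - [[0, 0, -1], [0, 0, 0]]
    - [[0, 0, -1], [0, 0, 0]]
  gripper: 0.0

```text
time: 12.65
tool_pos: [0.6523, -0.2338, 0.1888]
tool_rot: [3.142, 0.0, 1.571]
contact_force: [0.4, -0.2, -0.7]
opening: 0.046
grip_force: 0.0
```

Call:
send_rows:
  plan:
    - [[-0.1, -1, -0.3], [0, 0, 0]]
    - [[-0.1, -1, -0.3], [0, 0, 0]]
    - [[-0.1, -1, -0.3], [0, 0, 0]]
    - [[-0.1, -1, -0.3], [0, 0, 0]]
    - [[-0.1, -1, -0.3], [0, 0, 0]]
    - [[-0.1, -1, -0.3], [0, 0, 0]]
    - [[-0.1, -1, -0.3], [0, 0, 0]]
    - [[-0.1, -1, -0.3], [0, 0, 0]]
    - [[-0.1, -1, -0.3], [0, 0, 0]]
    - [[0, -0.2, 0], [0, 0, 0.063]]
  gripper: 0.2

```text
time: 13.9
tool_pos: [0.4213, -0.2567, 0.2564]
tool_rot: [3.14, 0.001, 1.469]
contact_force: [0.0, -0.6, 0.1]
opening: 0.0551
grip_force: 0.0
```

Call:
send_rows:
  plan:
    - [[0, 0, 0], [0, 0, 0]]
    - [[0, 0, 0], [0, 0, 0]]
    - [[0, 0, 0], [0, 0, 0]]
    - [[0, 0, 0], [0, 0, 0]]
    - [[0, 0, 0], [0, 0, 0]]
    - [[0, 0, 0], [0, 0, 0]]
    - [[0, 0, 0], [0, 0, 0]]
    - [[0, 0, 0], [0, 0, 0]]
    - [[0, 0, 0], [0, 0, 0]]
    - [[0, 0, 0], [0, 0, 0]]

```text
time: 15.15
tool_pos: [0.4224, -0.2565, 0.2554]
tool_rot: [3.142, 0.0, 1.472]
contact_force: [-0.7, 0.3, -0.0]
opening: 0.0554
grip_force: 0.0
```

```bash
python3 - <<'E'
from h import *
c,im,d=snap('wrist','w2'); o=robot.observe(); print(o['time'],o['tool_pos'],o['tool_rot'])
c2,im2,_=snap('top','top2')
v=np.full((560,640,3),0,np.uint8); v[:400]=im; v[400:,:240]=cv2.resize(im2[110:190,360:480],(240,160)); cv2.imwrite('pics/w2b.png',v)
E
```

```text
15.2 [ 0.42237255 -0.25644426  0.25541364] [-3.14158962e+00  4.96755447e-05  1.47236778e+00]
```

View pics/w2b.png

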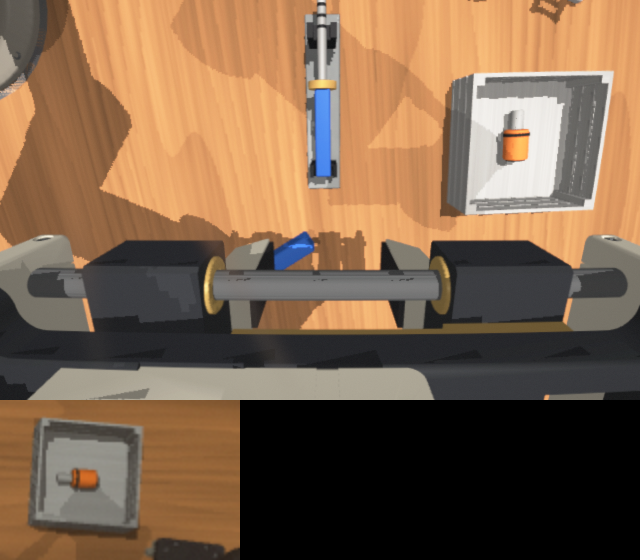

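The foot lies in the box at (515,140). The gauge is on its rack: collar at (322,84), handle down to (322,177), rod going up the image. Next I'll measure its axis.

```bash
python3 - <<'E'
from fit import *
c,im,d=load('w2'); P=cloud(c,d); hsv=cv2.cvtColor(im,cv2.COLOR_BGR2HSV); Z=P[...,2]
u,v=np.meshgrid(np.arange(640),np.arange(400))
b=(u>300)&(u<345)&(v>60)&(v<185)&(hsv[...,0]>105)&(hsv[...,0]<130)&(hsv[...,1]>130)&(Z>.052)
br=(u>300)&(u<345)&(v>70)&(v<100)&(hsv[...,0]>10)&(hsv[...,0]<30)&(hsv[...,1]>100)&(Z>.05)
Q=P[b]; print('blue',b.sum(),Q.mean(0),cv2.minAreaRect((Q[:,:2]*1000).astype(np.float32)),np.median(Q[:,2]))
w=[]
for r in range(95,178,8):
    k=b[r].nonzero()[0]
    if len(k): w.append(P[r,k].mean(0))
w=np.array(w); print(w.round(4)); f=np.polyfit(w[:,1],w[:,0],1); print(f, np.rad2deg(np.arctan2(1,f[0])))
q=P[br]; print('brass',br.sum(),q.min(0),q.max(0),q.mean(0))
k=(u>200)&(u<280)&(v>100)&(v<150); print('table',np.median(Z[k]))
r=(u>316)&(u<328)&(v>2)&(v<78)&(Z>.05)&(Z<.07); p,dd,e=cyl(P[r],np.array([.427,-.1,.055]),[.1,1,0],.0045); print('rod',p,dd,e)
o=robot.observe(); print(o['tool_rot'])
E
```

```text
blue 1287 [ 0.42334736 -0.1972396   0.06521859] ((422.8348083496094, -198.71002197265625), (90.02288818359375, 15.058581352233887), 84.36917877197266) 0.06363169649854392
[[ 0.427  -0.1606  0.0636]
 [ 0.4262 -0.1683  0.0636]
 [ 0.4254 -0.1761  0.0637]
 [ 0.4246 -0.184   0.0637]
 [ 0.4238 -0.192   0.0638]
 [ 0.4229 -0.2001  0.0635]
 [ 0.4226 -0.2083  0.0638]
 [ 0.4217 -0.2165  0.0634]
 [ 0.4209 -0.2248  0.0638]
 [ 0.4195 -0.2333  0.0635]
 [ 0.4191 -0.2419  0.0631]]
[0.09657267 0.44242601] 84.48389930217532
brass 230 [ 0.41451828 -0.15489118  0.05313582] [ 0.44152918 -0.14524247  0.06962643] [ 0.42800751 -0.15021535  0.06522668]
table -0.001333508235221725
rod [ 0.43249041 -0.10054904  0.0535371 ] [0.08775298 0.99613399 0.00405991] 0.46245785689389385
[3.14156549e+00 1.07546571e-04 1.47231969e+00]
```

Call:
send_rows:
  plan:
    - [[0.9, -0.07, 0.9], [0, 0, 0]]
    - [[0.9, -0.07, 0.9], [0, 0, 0]]
    - [[0.9, -0.06, 0.9], [0, 0, 0]]
    - [[0, 0, 1], [0, 0, 0]]
    - [[0, 0, 1], [0, 0, 0]]
    - [[0, 0, 1], [0, 0, 0]]
    - [[0, 0, 1], [0, 0, 0]]
    - [[0, 0, 0.8], [0, 0, 0]]
    - [[0, 0, 0.5], [0, 0, 0]]
    - [[0, 0, 0], [0, 0, 0]]

```text
time: 16.5
tool_pos: [0.4238, -0.1886, 0.0549]
tool_rot: [-3.14, -0.001, 1.472]
contact_force: [0.1, 0.3, 1.6]
opening: 0.0552
grip_force: 0.0
```

Call:
send_rows:
  plan:
    - [[0, 0.02, 0.4], [0, 0, 0]]
    - [[0, 0, 0.36], [0, 0, 0]]
    - [[0, 0, 0], [0, 0, 0]]
    - [[0, 0, 0], [0, 0, 0]]
    - [[0, 0, 0], [0, 0, 0]]
    - [[0, 0, 0], [0, 0, 0]]
    - [[0, 0, 0], [0, 0, 0]]
    - [[0, 0, 0], [0, 0, 0]]
    - [[0, 0, 0], [0, 0, 0]]
    - [[0, 0, 0], [0, 0, 0]]

```text
time: 17.75
tool_pos: [0.4246, -0.1889, 0.0364]
tool_rot: [3.142, 0.0, 1.472]
contact_force: [-0.1, -0.2, -0.7]
opening: 0.0553
grip_force: 0.0
```

Call:
send_rows:
  plan:
    - [[0, 0, 0], [0, 0, 0]]
    - [[0, 0, 0], [0, 0, 0]]
    - [[0, 0, 0], [0, 0, 0]]
    - [[0, 0, 0], [0, 0, 0]]
    - [[0, 0, 0], [0, 0, 0]]
    - [[0, 0, 0], [0, 0, 0]]
    - [[0, 0, 0], [0, 0, 0]]
    - [[0, 0, 0], [0, 0, 0]]
    - [[0, 0, 0], [0, 0, 0]]
    - [[0, 0, 0], [0, 0, 0]]
  gripper: -1
  force: 40

```text
time: 19.0
tool_pos: [0.4245, -0.1889, 0.0364]
tool_rot: [3.142, 0.0, 1.472]
contact_force: [0.1, 0.1, 0.7]
opening: 0.0157
grip_force: 40.0
```

Call:
send_rows:
  plan:
    - [[0, 0, -0.4], [0, 0, 0]]
    - [[0, 0, -0.8], [0, 0, 0]]
    - [[0, 0, -1], [0, 0, 0]]
    - [[0, 0, -1], [0, 0, 0]]
    - [[0, 0, -1], [0, 0, 0]]
    - [[0, 0, -1], [0, 0, 0]]
    - [[0, 0, -0.8], [0, 0, -0.062]]
    - [[0, 0, 0], [0, -0.111, 0]]
    - [[0, 0, 0], [0, -0.111, 0]]
    - [[0.67, 1, 0], [0, 0, 0]]

```text
time: 20.25
tool_pos: [0.4484, -0.1716, 0.1812]
tool_rot: [-3.141, 0.351, 1.572]
contact_force: [0.4, 0.7, -1.0]
opening: 0.0158
grip_force: 40.0
```

Call:
send_rows:
  plan:
    - [[0.67, 1, 0], [0, 0, 0]]
    - [[0.67, 1, 0], [0, 0, 0]]
    - [[0.67, 1, 0], [0, 0, 0]]
    - [[0.67, 1, 0], [0, 0, 0]]
    - [[0.67, 1, 0], [0, 0, 0]]
    - [[0.67, 1, 0], [0, 0, 0]]
    - [[0.6, 0.9, 0], [0, 0, 0]]
    - [[0, 0, 0], [0, 0, 0]]
    - [[0, 0, 0], [0, 0, 0]]
    - [[0, 0, 0], [0, 0, 0]]

```text
time: 21.5
tool_pos: [0.6215, -0.0653, 0.1417]
tool_rot: [3.142, 0.349, 1.569]
contact_force: [-0.5, 0.0, -0.6]
opening: 0.0156
grip_force: 40.0
```

```bash
python3 - <<'E'
from h import *
o=robot.observe(); print(o['time'],o['tool_pos'],o['tool_rot'],o['opening'])
snap('wrist','w3'); print(get_calibration('wrist'))
E
```

```text
21.5 [ 0.62154897 -0.06530903  0.14172495] [3.14158156 0.34894037 1.56899639] 0.015555472498395482
{'intrinsics': array([[328.02524198,   0.        , 326.94973385],
       [  0.        , 328.02524198, 208.74521783],
       [  0.        ,   0.        ,   1.        ]]), 'dist_coeffs': array([-0.04323671,  0.        ,  0.        ,  0.        ,  0.        ]), 'rvec': array([-2.53447725e+00,  3.66825004e-03, -6.04231727e-04]), 'tvec': array([-0.62186765, -0.10583224,  0.24886561])}
```

View pics/w3.png

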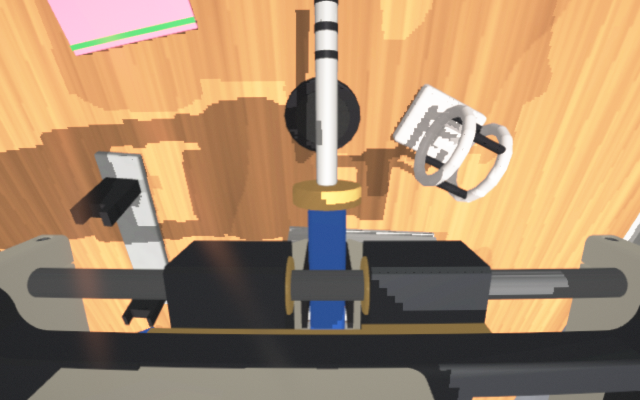

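The wrist view shows the gauge in hand: collar at (327,190), rod running up to (325,0). The tube's mouth is out of view. I'll fit the rod with the same camera and compare it to the tube fit.

```bash
cat > rod.py <<'E'
from fit import *
def rod(tag):
    c,im,d=load(tag); P=cloud(c,d); u,v=np.meshgrid(np.arange(640),np.arange(400))
    R0=cv2.Rodrigues(np.array(c['rvec'],float))[0]; C=-R0.T@np.array(c['tvec']).ravel()
    rr=(u>308)&(u<346)&(v>3)&(v<178)&(d>0)&(d<d[100,327]+.05)
    p0=P[150,327]; d0=P[30,325]-p0
    return cyl(P[rr],p0,d0,.0045),P,c,im
if __name__=='__main__':
    (p,dd,e),P,c,im=rod('w3'); print(p,dd,e)
    hsv=cv2.cvtColor(im,cv2.COLOR_BGR2HSV); u,v=np.meshgrid(np.arange(640),np.arange(400))
    b=(u>290)&(u<365)&(v>178)&(v<212)&(hsv[...,0]>10)&(hsv[...,0]<30)&(hsv[...,1]>100)
    s=(P[b]-p)@dd; h=np.percentile(s,[2,98]); print('collar front/back',p+h[1]*dd,p+h[0]*dd,h)
    o=robot.observe(); T=R.from_euler('xyz',o['tool_rot']).as_matrix(); t=o['tool_pos']
    print('in tool: dir',T.T@dd,'front',T.T@(p+h[1]*dd-t))
    M=np.array([.623,.1264,.0936]); td=np.array([.0015,.9407,-.3393])
    tip=p+(h[1]+.1)*dd; print('tip',tip,'along',(tip-M)@td,'lateral in tool',T.T@((tip-M)-((tip-M)@td)*td),'tubedir in tool',T.T@td)
E
python3 rod.py
```

```text
[ 0.62116263 -0.00447498  0.13810197] [ 0.00227237  0.93973053 -0.34190842] 0.3424918623353675
collar front/back [ 0.62112926 -0.01827435  0.14312269] [ 0.6209953  -0.07367302  0.16327875] [-0.07363605 -0.01468439]
in tool: dir [9.99999857e-01 5.34882003e-04 6.45865581e-06] front [ 0.04372037 -0.00060363 -0.01736526]
tip [0.6213565  0.07569871 0.10893184] along -0.05289926815497765 lateral in tool [ 9.63295180e-06 -1.56296424e-03  2.78088359e-03] tubedir in tool [ 1.00001773e+00 -2.38736143e-04 -2.77588869e-03]
```

Call:
send_rows:
  plan:
    - [[0, 0.062, -0.115], [0, 0, 0]]
    - [[0.8, 0, 0], [0, 0, 0]]
    - [[0.8, 0, 0], [0, 0, 0]]
    - [[0.4, 0, 0], [0, 0, 0]]
    - [[0.4, 0, 0], [0, 0, 0]]
    - [[0.4, 0, 0], [0, 0, 0]]
    - [[0.4, 0, 0], [0, 0, 0]]
    - [[0.4, 0, 0], [0, 0, 0]]
    - [[0, 0, 0], [0, 0, 0]]
    - [[0, 0, 0], [0, 0, 0]]

```text
time: 22.8
tool_pos: [0.6239, 0.0206, 0.1133]
tool_rot: [3.141, 0.349, 1.57]
contact_force: [0.8, 0.4, -1.1]
opening: 0.0155
grip_force: 40.0
```

```bash
python3 - <<'E'
from h import *
o=robot.observe(); print(o['time'],o['tool_pos'],o['tool_rot'],o['contact_force'],o['torque'])
snap('wrist','w4')
E
```

```text
22.8 [0.62389997 0.02062358 0.11327369] [3.14140149 0.34899001 1.56966842] [ 0.75935849  0.35429338 -1.13971219] [ 0.244188   -0.12346593  0.00105939]
```

View pics/w4.png

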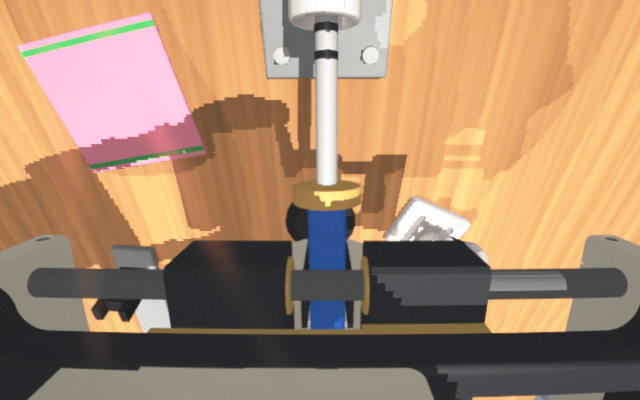

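The rod enters the bore centred: the mouth is at about (325,12), the rod at (325,30), and there is no contact force. I'll push on.

Call:
send_rows:
  plan:
    - [[0.4, 0, 0], [0, 0, 0]]
    - [[0.4, 0, 0], [0, 0, 0]]
    - [[0.4, 0, 0], [0, 0, 0]]
    - [[0.4, 0, 0], [0, 0, 0]]
    - [[0.3, 0, 0], [0, 0, 0]]
    - [[0.2, 0, 0], [0, 0, 0]]
    - [[0, 0, 0], [0, 0, 0]]
    - [[0, 0, 0], [0, 0, 0]]
    - [[0, 0, 0], [0, 0, 0]]
    - [[0, 0, 0], [0, 0, 0]]

```text
time: 24.1
tool_pos: [0.6239, 0.0699, 0.0954]
tool_rot: [3.141, 0.349, 1.569]
contact_force: [-0.3, -1.0, -0.9]
opening: 0.0157
grip_force: 40.0
```

Call:
send_rows:
  plan:
    - [[0.06, 0, 0], [0, 0, 0]]
    - [[0.06, 0, 0], [0, 0, 0]]
    - [[0.06, 0, 0], [0, 0, 0]]
    - [[0.06, 0, 0], [0, 0, 0]]
    - [[0, 0, 0], [0, 0, 0]]
    - [[0, 0, 0], [0, 0, 0]]
    - [[0, 0, 0], [0, 0, 0]]
    - [[0, 0, 0], [0, 0, 0]]
    - [[0, 0, 0], [0, 0, 0]]
    - [[0, 0, 0], [0, 0, 0]]

```text
time: 25.35
tool_pos: [0.6239, 0.0757, 0.0932]
tool_rot: [3.142, 0.349, 1.57]
contact_force: [0.1, -0.8, -0.4]
opening: 0.0157
grip_force: 40.0
```

Call:
send_rows:
  plan:
    - [[0.04, 0, 0], [0, 0, 0]]
    - [[0.04, 0, 0], [0, 0, 0]]
    - [[0.04, 0, 0], [0, 0, 0]]
    - [[0.04, 0, 0], [0, 0, 0]]
    - [[0, 0, 0], [0, 0, 0]]
    - [[0, 0, 0], [0, 0, 0]]
    - [[0, 0, 0], [0, 0, 0]]
    - [[0, 0, 0], [0, 0, 0]]
    - [[0, 0, 0], [0, 0, 0]]
    - [[0, 0, 0], [0, 0, 0]]

```text
time: 26.6
tool_pos: [0.6239, 0.0795, 0.0918]
tool_rot: [3.142, 0.349, 1.57]
contact_force: [0.1, 0.1, -1.8]
opening: 0.0158
grip_force: 40.0
```

Call:
send_rows:
  plan:
    - [[0.04, 0, 0], [0, 0, 0]]
    - [[0.04, 0, 0], [0, 0, 0]]
    - [[0.04, 0, 0], [0, 0, 0]]
    - [[0, 0, 0], [0, 0, 0]]
    - [[0, 0, 0], [0, 0, 0]]
    - [[0, 0, 0], [0, 0, 0]]
    - [[0, 0, 0], [0, 0, 0]]
    - [[0, 0, 0], [0, 0, 0]]
    - [[0, 0, 0], [0, 0, 0]]
    - [[0, 0, 0], [0, 0, 0]]

```text
time: 27.85
tool_pos: [0.6239, 0.0802, 0.0916]
tool_rot: [-3.141, 0.352, 1.569]
contact_force: [-1.9, -8.6, 2.2]
opening: 0.0158
grip_force: 40.0
```

```bash
python3 - <<'E'
from h import *
c,im,d=snap('wrist','w5'); cv2.imwrite('pics/w5c.png',cv2.resize(im[90:250,240:420],None,fx=3,fy=3))
E
```

```text
(no output)
```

View pics/w5c.png

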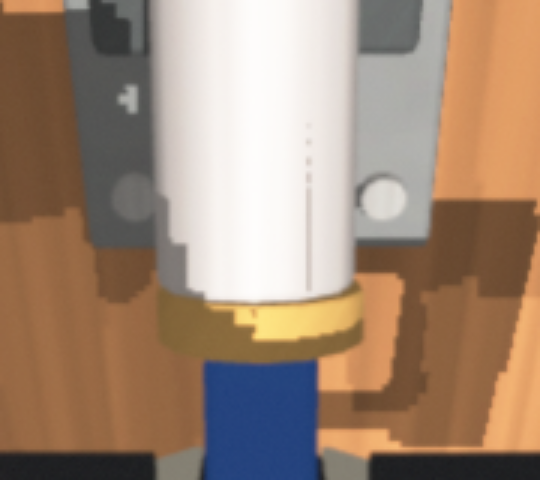

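The collar sits flush on the tube's mouth, at crop (260,305). Now I'll draw it out.

Call:
send_rows:
  plan:
    - [[-0.3, 0, 0], [0, 0, 0]]
    - [[-0.7, 0, 0], [0, 0, 0]]
    - [[-1, 0, 0], [0, 0, 0]]
    - [[-1, 0, 0], [0, 0, 0]]
    - [[-1, 0, 0], [0, 0, 0]]
    - [[-1, 0, 0], [0, 0, 0]]
    - [[-0.6, 0, 0], [0, 0, 0]]
    - [[0, 0, 0], [0, 0, 0]]
    - [[0, 0, 0], [0, 0, 0]]
    - [[0, 0, 0], [0, 0, 0]]

```text
time: 29.15
tool_pos: [0.6236, -0.0484, 0.1382]
tool_rot: [-3.141, 0.349, 1.571]
contact_force: [-0.4, -0.0, -0.6]
opening: 0.016
grip_force: 40.0
```

Call:
send_rows:
  plan:
    - [[0, 0, 0], [0, 0.111, 0]]
    - [[0, 0, 0], [0, 0.111, 0]]
    - [[0, -1, 0], [0, 0, 0]]
    - [[0, -1, 0], [0, 0, 0]]
    - [[0, -1, 0], [0, 0, 0]]
    - [[0, -1, 0], [0, 0, 0]]
    - [[0, -1, 0], [0, 0, 0]]
    - [[0, -1, 0], [0, 0, 0]]
    - [[0, -1, 0], [0, 0, 0]]
    - [[0, 0, 0], [0, 0, 0]]

```text
time: 30.4
tool_pos: [0.4476, -0.0484, 0.1387]
tool_rot: [-3.141, -0.0, 1.57]
contact_force: [0.4, 0.2, 0.0]
opening: 0.0157
grip_force: 40.0
```

Call:
send_rows:
  plan:
    - [[0.8, -0.18, 0.2], [0, 0, 0]]
    - [[0.8, 0, 0.2], [0, 0, 0]]
    - [[0.8, 0, 0.2], [0, 0, 0]]
    - [[0.8, 0, 0.2], [0, 0, 0]]
    - [[0.8, 0, 0.2], [0, 0, 0]]
    - [[0.7, 0, 0.2], [0, 0, 0]]
    - [[0.4, 0, 0.2], [0, 0, 0]]
    - [[0, 0, 0], [0, 0, 0]]
    - [[0, 0, 0], [0, 0, 0]]
    - [[0, 0, 0], [0, 0, 0]]

```text
time: 31.65
tool_pos: [0.4446, 0.078, 0.1038]
tool_rot: [3.141, 0.0, 1.569]
contact_force: [-0.4, 0.2, -1.1]
opening: 0.0158
grip_force: 40.0
```

Call:
send_rows:
  plan:
    - [[0, 0, 0], [0, 0, 0]]
    - [[0, 0, 0], [0, 0, 0]]
    - [[0, 0, 0], [0, 0, 0]]
    - [[0, 0, 0], [0, 0, 0]]
    - [[0, 0, 0], [0, 0, 0]]
    - [[0, 0, 0], [0, 0, 0]]
    - [[0, 0, 0], [0, 0, 0]]
    - [[0, 0, 0], [0, 0, 0]]
    - [[0, 0, 0], [0, 0, 0]]
    - [[0, 0, 0], [0, 0, 0]]

```text
time: 32.9
tool_pos: [0.4444, 0.0784, 0.1036]
tool_rot: [-3.142, 0.0, 1.57]
contact_force: [0.1, -0.6, -1.2]
opening: 0.0158
grip_force: 40.0
```

```bash
python3 - <<'E'
from h import *
snap('scene','s6'); c,im,d=snap('top','t6'); o=robot.observe(); print(o['time'],o['tool_pos'],o['tool_rot'],o['grip_force'])
a=cv2.imread('pics/s6.png'); cv2.imwrite('pics/fin.png',np.hstack([cv2.resize(im[100:260,130:440],(400,206)),cv2.resize(a[130:300,180:500],(400,206))]))
E
```

```text
33.0 [0.44440116 0.07846852 0.10360791] [3.14152516e+00 6.72345382e-05 1.56973301e+00] 39.97486710548401
```

View pics/fin.png

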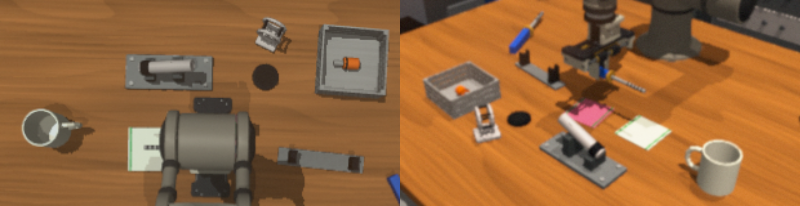

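The rod tip is over the white/green card, at about (148,148) in the left half, and level. The foot is in the box and the other objects have not moved, so I'm handing in.

```bash
python3 -c "
from cell import robot
print(robot.hand_in())"
```

```text
the job is handed in; nothing more can be done
None
```

I handed the job in at about 33 s, with no verdict reported back: the worn foot is in the reject box, the gauge went in until its collar stopped at the tube's mouth and was drawn out again, and it is now held level over the white card, about 12 cm above the shelf.

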